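# Hang the rinsed microscope filters up to dry

## Robot

A 6-joint arm with a two-finger parallel gripper is mounted at the origin on the work surface. World frame = base frame: x ahead of the robot, y to its left, z up, the work surface at z = 0. Lengths are in m, angles in rad, forces in N, time in s.
With the tool pointing down it reaches from about 0.35 to 0.775 m from the base axis. Payload 5.5 kg.
Tool frame: the origin (TCP) lies midway between the tips of the shut fingers; the grasp point (between the pads) lies grip_point_offset behind it (grip_point_offset is the distance from the TCP to the grasp point, in m); z points along the fingers, y is the direction in which the jaws open and shut (so a half turn about z gives the same grasp; the last joint's range is limited). The gripper opens to 85 mm and grips with 20 to 120 N. Pads are 22 mm wide; open, the fingers measure 114 mm over their backs; the gripper's body (76 mm by 85 mm) begins 54 mm behind the grasp point. The pads swing forward as they close: fully open they stand 13 mm farther back than shut.
Start: joints at [-0.14, 0.313, 0.046, 1.304, 0, 1.431], TCP at [0.575, -0, 0.231] pointing down, gripper open.
Joint ranges: [-2.76, 2.76], [-0.86, 1.69], [-1.03, 1.26], [-2.2, 2.34], [-1.47, 1.5], [-3.14, 3.14]. Speed limits (rad/s): [2.57, 2.57, 3.14, 3.14, 3.14, 3.14].

## Interface

Orientations are given as a unit quaternion [w, x, y, z].
In Python, from workcell import * gives the robot as it stands.
- The arm moves only by the tool send_rows, never from a script. Its argument "series" is one flat list of numbers, 7 for each row, row after row: the shift along the tool's x, y, z in cm, then the turn, a rotation vector about the tool's x, y, z in degrees, then the opening, from 0 (shut) to 1 (fully open). A call has 1 to 10 rows; each row is the pose to reach, as a shift and turn from the pose commanded when the call began, along the tool's axes at that moment; what a row does not reach only later rows make up. A row lasts 1/12 s, in which the tool goes at most 41.7 mm and 7.16 degrees, less where a joint would pass 70% of its speed; a pose out of reach is approached as far as the arm can. A call with a gripper value outside its range is refused whole. The fingers move at their own pace and stop on an object; "newtons" is the grip in N (left out, the last holds). Time passes only in rows, so rows that repeat a pose let the fingers close. It gives the time, the measured TCP pose, the force and the opening at its end, in the units of the state.
- get_state(): the state, without advancing time (a new reading comes with each control period).
- read_camera(name): name is "scene" or "side" or "wrist"; returns the picture (480x640x3 uint8, blue, green, red); there is no depth.
- camera_info(name): a dict with "K" (3x3 intrinsics, pixels), "xyz" and "attitude" of the camera in the world. Camera axes: x right, y down, z forward; pixel columns grow to the right and rows downward; lengths in m; the calibration is good to about 2 mm. A picture is of the moment at which its call begins: read the wrist's pose just before it. camera_info takes no time and is no camera call; for the wrist camera it gives the pose at the moment of the call.
- hand_in(): hands the job in, once; it reports no verdict.
Trained networks look in the newest picture that a camera, given by its name, has taken for a name from the list of things; names that differ only in an ending like _2 or _b are one class to them, and where a whole thing is asked for, a point or a joint stands for the part that bears it (a point fixed in the world has none). Each returns a list of dicts, best first, with "p" (0 to 1); they miss things now and then, are a little off and sometimes report something else, mostly with a low value. They report only what shows in the picture. A call takes as long as a camera call. They do not tell look-alikes from the thing itself.
- silhouettes(camera, label): "pixels" (480x640 bool, what is visible of it) and "box" ([left, top, width, height] in pixels, round what is visible of it).
The state is a dict: "clock": time; "joint_pos": joint angles; "qvel": joint speeds; "tau": joint torques, N m; "tcp_pos": TCP position; "orientation": TCP orientation; "wrist_force": force on the tool from outside, world axes, zero at the start; "ft_torque": the same for the moment, N m; "finger_gap": finger opening in m.
Only numpy, scipy, OpenCV 4.12 (cv2) and the standard library are available. Lean on these libraries where they do the work, as an engineer would, in place of code of your own. Each camera call takes 0.05 s, during which the arm holds its last target. There are 200 camera calls.

## Task

First turn the dryer's dial back to off (the white mark). Then hang every rinsed filter paddle from the mat by its eye on the drying stand's peg of its own colour, and once all of them hang freely, turn the dial to the green mark. Leave the bottle, the slide box and the jar where they are.

Things in the scene. Friction and masses are not known exactly. Their poses are not given: they have to be found in the camera images.
- red_grip (a point): Centre, half-way up, of the handle of the loose red filter paddle (70 g, flat, both faces alike; may be absent). Handle bar 66 x 16 wide x 12 mm thick, from x = -27 to +39 mm; black square frame 50 x 50 x 9 mm with red disc at x = -50; eye at x = +60. x runs along the paddle to the eye, y across it, z normal to its faces. Balances within 15 mm of here. 10 mm above the table when on the mat.
- red_eye (a point): Centre of the red paddle's hanging eye: a round loop of 8 mm thick steel wire, clear hole 31 mm, outside 48 mm. 60 mm from red_grip; same axes.
- yellow_grip (a point): Centre, half-way up, of the handle of the loose yellow filter paddle (70 g, flat, both faces alike; may be absent). Handle bar 66 x 16 wide x 12 mm thick, from x = -27 to +39 mm; black square frame 50 x 50 x 9 mm with yellow disc at x = -50; eye at x = +60. x runs along the paddle to the eye, y across it, z normal to its faces. Balances within 15 mm of here. 10 mm above the table when on the mat.
- yellow_eye (a point): Centre of the yellow paddle's hanging eye: a round loop of 8 mm thick steel wire, clear hole 31 mm, outside 48 mm. 60 mm from yellow_grip; same axes.
- green_grip (a point): Centre, half-way up, of the handle of the loose green filter paddle (70 g, flat, both faces alike; may be absent). Handle bar 66 x 16 wide x 12 mm thick, from x = -27 to +39 mm; black square frame 50 x 50 x 9 mm with green disc at x = -50; eye at x = +60. x runs along the paddle to the eye, y across it, z normal to its faces. Balances within 15 mm of here. 10 mm above the table when on the mat.
- green_eye (a point): Centre of the green paddle's hanging eye: a round loop of 8 mm thick steel wire, clear hole 31 mm, outside 48 mm. 60 mm from green_grip; same axes.
- blue_grip (a point): Centre, half-way up, of the handle of the loose blue filter paddle (70 g, flat, both faces alike; may be absent). Handle bar 66 x 16 wide x 12 mm thick, from x = -27 to +39 mm; black square frame 50 x 50 x 9 mm with blue disc at x = -50; eye at x = +60. x runs along the paddle to the eye, y across it, z normal to its faces. Balances within 15 mm of here. 10 mm above the table when on the mat.
- blue_eye (a point): Centre of the blue paddle's hanging eye: a round loop of 8 mm thick steel wire, clear hole 31 mm, outside 48 mm. 60 mm from blue_grip; same axes.
- red_tip (a point): Free end of the red peg on the fixed drying stand: straight, 8 mm thick, 71 mm long, no lip, rising at 45 degrees from the cross bar to the robot's side. Axes of the stand: x level, from the tips to the bar (the peg runs down from here along +x -z), y along the bar, z up. A level paddle, eye foremost, threads over it; let go 30 mm or more down the peg it swings down and hangs.
- red_root (a point): Root of the red peg, at the cross bar, 204 mm high (tip 254 mm); stand's axes. The bar is 16 deep, 370 long, 26 mm high with a red block on top here; its two posts, 380 mm apart, stand on feet 50 mm wide, 150 long, 12 high. Pegs 90 mm apart, from +y to -y: red, yellow, green, blue.
- yellow_tip (a point): Free end of the yellow peg on the fixed drying stand: straight, 8 mm thick, 71 mm long, no lip, rising at 45 degrees from the cross bar to the robot's side. Axes of the stand: x level, from the tips to the bar (the peg runs down from here along +x -z), y along the bar, z up. A level paddle, eye foremost, threads over it; let go 30 mm or more down the peg it swings down and hangs.
- yellow_root (a point): Root of the yellow peg, at the cross bar, 204 mm high (tip 254 mm); stand's axes. The bar is 16 deep, 370 long, 26 mm high with a yellow block on top here; its two posts, 380 mm apart, stand on feet 50 mm wide, 150 long, 12 high. Pegs 90 mm apart, from +y to -y: red, yellow, green, blue.
- green_tip (a point): Free end of the green peg on the fixed drying stand: straight, 8 mm thick, 71 mm long, no lip, rising at 45 degrees from the cross bar to the robot's side. Axes of the stand: x level, from the tips to the bar (the peg runs down from here along +x -z), y along the bar, z up. A level paddle, eye foremost, threads over it; let go 30 mm or more down the peg it swings down and hangs.
- green_root (a point): Root of the green peg, at the cross bar, 204 mm high (tip 254 mm); stand's axes. The bar is 16 deep, 370 long, 26 mm high with a green block on top here; its two posts, 380 mm apart, stand on feet 50 mm wide, 150 long, 12 high. Pegs 90 mm apart, from +y to -y: red, yellow, green, blue.
- blue_tip (a point): Free end of the blue peg on the fixed drying stand: straight, 8 mm thick, 71 mm long, no lip, rising at 45 degrees from the cross bar to the robot's side. Axes of the stand: x level, from the tips to the bar (the peg runs down from here along +x -z), y along the bar, z up. A level paddle, eye foremost, threads over it; let go 30 mm or more down the peg it swings down and hangs.
- blue_root (a point): Root of the blue peg, at the cross bar, 204 mm high (tip 254 mm); stand's axes. The bar is 16 deep, 370 long, 26 mm high with a blue block on top here; its two posts, 380 mm apart, stand on feet 50 mm wide, 150 long, 12 high. Pegs 90 mm apart, from +y to -y: red, yellow, green, blue.
- dial (a joint): Angle of the dryer's dial in rad: 0 at the stop, where its white pointer line is at the thick white mark (off); grows clockwise seen from above, up to 2.5 at the other stop. The thick green mark is at 1.40. Thin black marks every 0.35. It stays where it is left (friction 0.04 N m).
- dial_grip (a point): On the dial's upright axis, half-way up its black grip bar: 50 long x 14 wide x 24 mm high, on a disc 58 mm in diameter. The bar runs along this point's y axis, which turns with the dial; the white pointer line is at its +y end. It tops the white dryer control box (150 x 130 x 75 mm, 2.5 kg, standing loose on the table); this point is 101 mm above the table.
- mat: White plastic draining mat on which the paddles lie at the start, 230 x 460 x 4 mm, fixed; origin at the centre of its underside, long side along y.
- cleaner_mid (a point): Middle of a bystander: clear bottle with blue cap, 60 mm diameter, 150 mm tall, loose; not part of the job.
- slidebox_mid (a point): Middle of a bystander: blue and white flat slide box, 80 x 140 x 30 mm, loose; not part of the job.
- jar_mid (a point): Middle of a bystander: amber jar with black lid, 64 mm diameter, 80 mm tall, loose; not part of the job.
Not all that is in view belongs to the job. Leave any orange or purple look-alike of the part that bears red_grip alone.

How it is judged:
By the outcome, as a careful person would: the job done as asked, in the order asked, and still so for the second after the job is handed in, with the robot touching nothing.
Of red, yellow, green, blue only 3 to 4 are there at a start; the rules pass over those that are not, and their reading is None.
At some moment in a run one of dryer may be knocked a few centimetres aside while the robot is not near it.
Once in a run the grip may slacken for a moment while it holds something.
It also fails if it takes over 210 s, if anything falls off the work surface, if the arm or the gripper's body presses on something with over 40 N, if the wrist force passes 120 N, or if a joint passes its speed limit or range.

## Working session

There is one attempt and no reset: what is moved stays moved. The work goes in short steps, Python scripts to look and compute and a tool call to move; the robot and the scene stay as the last step left them, time stands still between calls to the robot, and variables do not carry over. Pictures are saved under pics/ and viewed, about 12 in all and at most 16, crops included, and the job is handed in when it is done.

Besides the shell and the picture viewer there is one more tool, called after "Call:" in YAML: its name, and indented under it one key for each argument. send_rows: Moves the arm, as the interface text tells. Its arguments: {"type":"object","properties":{"series":{"type":"array"},"newtons":{"type":"number"}},"required":["series"]}

```bash
ls; mkdir -p pics
python3 - <<'E'
from workcell import *
import cv2
print(get_state())
for n in ["scene","side","wrist"]:
    i=camera_info(n); print(n,i)
    cv2.imwrite(f"pics/{n}0.png",read_camera(n))
E
```

```text
pics
{'clock': 0.0, 'joint_pos': array([-1.39612329e-01,  3.13994462e-01,  4.49405416e-02,  1.30357914e+00,
        1.71443953e-05,  1.43119172e+00]), 'qvel': array([-9.52733123e-05, -3.27807686e-04, -2.95667895e-04, -3.76668723e-04,
        7.53849295e-04, -9.58279617e-04]), 'tau': array([-2.90074182e-03, -4.80629075e+01,  2.98531097e+01,  1.95313990e-02,
       -3.83516899e-04, -4.27451073e-05]), 'tcp_pos': array([5.74479930e-01, 6.15633112e-05, 2.30396523e-01]), 'orientation': array([-7.38590064e-04,  7.07109219e-01,  7.07103747e-01, -5.45854537e-04]), 'wrist_force': array([-0.84488894,  0.1584277 , -0.06771273]), 'ft_torque': array([-0.03297632,  0.03592539,  0.0346629 ]), 'finger_gap': 0.08518456373254472}
scene {'K': array([[511.07065186,   0.        , 320.30924035],
       [  0.        , 511.07065186, 246.61779057],
       [  0.        ,   0.        ,   1.        ]]), 'xyz': array([ 1.7447958 , -0.11142152,  0.9472736 ]), 'attitude': array([-0.36133836,  0.66678329,  0.57317095, -0.31033803])}
side {'K': array([[434.69938604,   0.        , 325.17222186],
       [  0.        , 434.69938604, 243.74577972],
       [  0.        ,   0.        ,   1.        ]]), 'xyz': array([ 0.16502552, -0.68122227,  0.95403788]), 'attitude': array([-0.38043553,  0.89916135, -0.19694922,  0.08937936])}
wrist {'K': array([[347.89246923,   0.        , 316.45915527],
       [  0.        , 347.89246923, 242.14982031],
       [  0.        ,   0.        ,   1.        ]]), 'xyz': array([0.57569108, 0.08077813, 0.37302705]), 'attitude': array([ 1.59338473e-01,  9.87223359e-01,  2.37877560e-04, -1.11073756e-03])}
```

View pics/scene0.png

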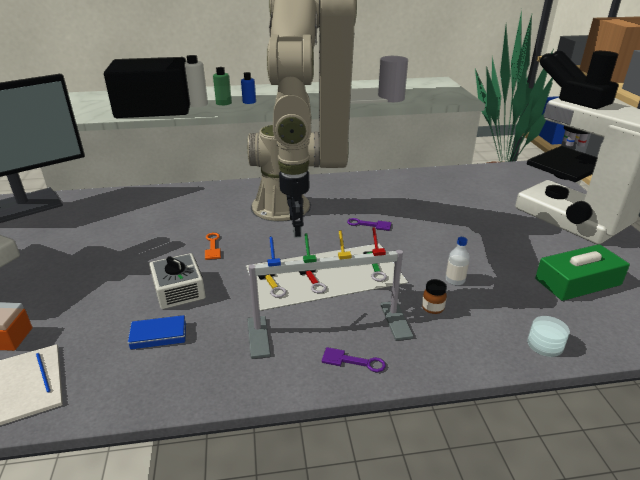

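View pics/side0.png

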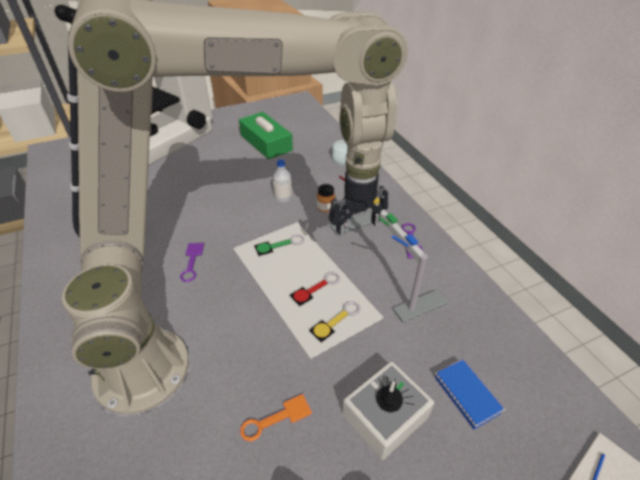

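The scene shows green (≈379,270), red (≈313,280) and yellow (≈272,285) paddles on the mat, with no loose blue one. The dryer is at (177,278), and the pegs at (273..378, 240) point toward the robot. Next I measure all of these.

```bash
cat > h.py <<'E'
from workcell import *
import numpy as np, cv2
from scipy.spatial.transform import Rotation as R
def rot(q): return R.from_quat([q[1],q[2],q[3],q[0]])
def ray(ci,uv):
    d=np.linalg.inv(ci["K"])@np.array([uv[0],uv[1],1.0]); return rot(ci["attitude"]).apply(d)
def onz(ci,uv,z):
    d=ray(ci,uv); c=np.array(ci["xyz"]); return c+d*(z-c[2])/d[2]
def proj(ci,p):
    q=rot(ci["attitude"]).inv().apply(np.array(p)-ci["xyz"]); u=ci["K"]@q; return u[:2]/u[2]
def tri(obs):
    A=np.zeros((3,3));b=np.zeros(3)
    for ci,uv in obs:
        d=ray(ci,uv);d/=np.linalg.norm(d);P=np.eye(3)-np.outer(d,d);A+=P;b+=P@ci["xyz"]
    return np.linalg.solve(A,b)
def sil(cam,lab,k=0):
    r=silhouettes(cam,lab); return r
E
python3 - <<'E'
from h import *
for cam in ["side","scene"]:
    ci=camera_info(cam); read_camera(cam)
    for l in ["red_grip","yellow_grip","green_grip","blue_grip","dial_grip","mat","cleaner_mid","slidebox_mid","jar_mid"]:
        for r in silhouettes(cam,l)[:2]:
            m=r["pixels"]; v,u=np.nonzero(m); c=(u.mean(),v.mean())
            print(cam,l,round(r["p"],2),r["box"],np.round(c),len(u),np.round(onz(ci,c,{"dial_grip":.06}.get(l,.01)),3)[:2])
E
```

```text
side red_grip 0.94 [182.9, 242.4, 23.4, 40.5] [192. 258.] 342 [0.197 0.308]
side red_grip 0.9 [239.3, 393.3, 74.9, 48.2] [281. 416.] 913 [ 0.267 -0.256]
side yellow_grip 0.83 [309.1, 301.0, 53.6, 42.5] [332. 322.] 637 [ 0.478 -0.077]
side dial_grip 0.86 [375.2, 383.3, 32.4, 28.4] [390. 397.] 640 [ 0.49  -0.339]
side mat 0.97 [233.2, 220.5, 152.0, 140.0] [307. 288.] 8694 [0.466 0.059]
side mat 0.35 [288.1, 271.1, 51.2, 32.3] [310. 291.] 443 [0.468 0.047]
side slidebox_mid 0.96 [435.4, 359.1, 64.7, 68.2] [468. 393.] 2424 [ 0.679 -0.388]
side slidebox_mid 0.66 [257.0, 237.0, 50.4, 18.6] [276. 245.] 402 [0.445 0.261]
side jar_mid 0.95 [316.0, 182.6, 21.8, 30.7] [325. 197.] 377 [0.687 0.416]
side jar_mid 0.3 [330.7, 177.2, 115.0, 148.1] [402. 264.] 2387 [0.76  0.026]
scene red_grip 0.69 [202.6, 234.3, 18.4, 25.2] [212. 249.] 263 [ 0.282 -0.253]
scene red_grip 0.66 [321.7, 349.1, 63.4, 22.9] [347. 359.] 563 [0.844 0.095]
scene yellow_grip 0.65 [258.8, 273.4, 29.5, 28.0] [274. 285.] 266 [ 0.514 -0.066]
scene green_grip 0.73 [372.3, 266.9, 12.7, 13.3] [378. 272.] 109 [0.495 0.261]
scene green_grip 0.68 [247.7, 225.7, 168.6, 134.5] [325. 288.] 4272 [0.55  0.085]
scene dial_grip 0.68 [162.8, 254.6, 21.8, 18.5] [174. 266.] 276 [ 0.44  -0.357]
scene mat 0.25 [127.8, 317.0, 58.1, 31.2] [157. 332.] 1510 [ 0.671 -0.389]
scene cleaner_mid 0.78 [447.1, 239.0, 23.7, 44.2] [458. 262.] 831 [0.481 0.528]
scene slidebox_mid 0.65 [129.9, 314.7, 55.5, 33.5] [157. 332.] 1545 [ 0.67  -0.389]
scene jar_mid 0.96 [421.7, 280.0, 28.8, 34.7] [435. 296.] 718 [0.636 0.396]
scene jar_mid 0.6 [254.6, 244.5, 150.3, 64.9] [325. 281.] 4110 [0.517 0.089]
```

Run:
```python
import cv2
a=cv2.imread("pics/scene0.png")[215:365,140:440]; cv2.imwrite("pics/c1.png",cv2.resize(a,None,fx=2.6,fy=2.6,interpolation=cv2.INTER_CUBIC))
b=cv2.imread("pics/side0.png")[340:460,330:470]
c=cv2.imread("pics/side0.png")[165:325,320:460]
b=cv2.resize(b,(400,343),interpolation=cv2.INTER_CUBIC);c=cv2.resize(c,(400,457),interpolation=cv2.INTER_CUBIC)
import numpy as np
b=np.vstack([b,np.zeros((114,400,3),np.uint8)]); cv2.imwrite("pics/c2.png",np.hstack([b,c]))
```

```text
(no output)
```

View pics/c1.png

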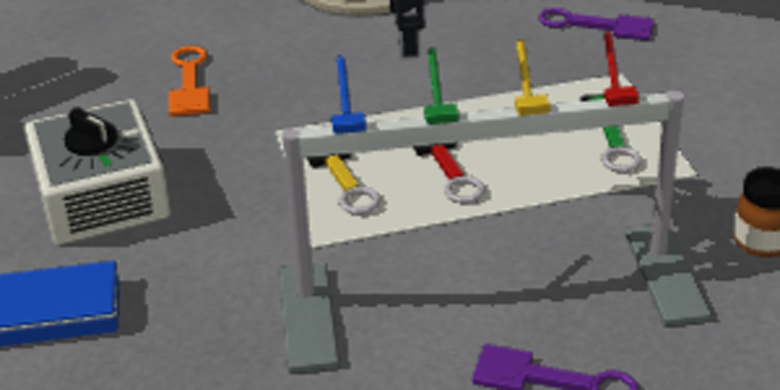

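View pics/c2.png

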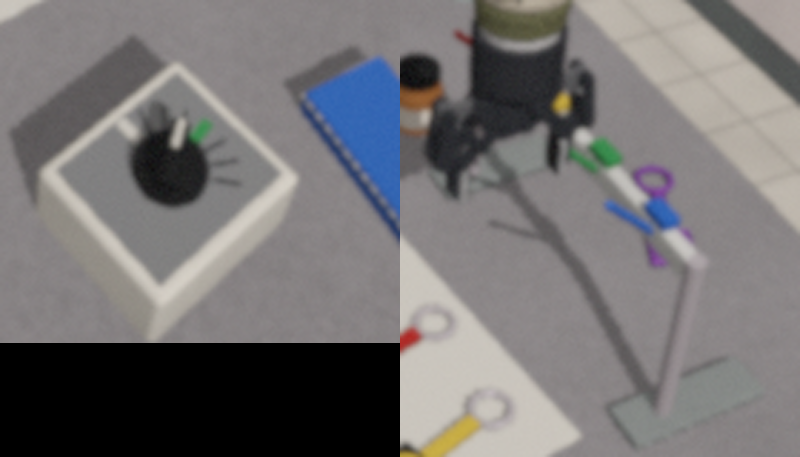

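Run:
```python
from h import *
S=camera_info("scene");D=camera_info("side")
s=lambda p:(p[0]/2.6+140,p[1]/2.6+215)
t={}
for n,p in dict(blue=(342,57),green=(432,49),yellow=(520,41),red=(608,34)).items(): t[n]=onz(S,s(p),.252); print(n,t[n].round(4))
v=t["red"]-t["blue"];print(np.linalg.norm(v),np.degrees(np.arctan2(v[1],v[0])))
# posts tops z ~ 0.217
for p in [(293,133),(672,98)]: print("post",onz(S,s(p),.217).round(3))
b=lambda p:(p[0]/2.857+330,p[1]/2.857+340)
c=lambda p:((p[0]-400)/2.857+320,p[1]/2.857+165)
print("side blue tip tri",tri([(S,s((342,57))),(D,c((607,205)))]).round(4))
print("side green tip tri",tri([(S,s((432,49))),(D,c((574,152)))]).round(4))
dc=onz(D,b((170,168)),.084);print("dial",dc)
for n,p,z in [("white",(128,128),.075),("green",(202,130),.075),("ptr outer",(182,120),.112),("ptr inner",(176,148),.112)]:
    q=onz(D,b(p),z)-dc;print(n,q.round(3),np.degrees(np.arctan2(q[1],q[0])))
for p in [(45,178),(175,68),(295,180),(158,295)]: print("box",onz(D,b(p),.075).round(3))
for n,f,e in [("g",(263,248),(297,240)),("r",(301,296),(332,279)),("y",(321,330),(351,309))]:
    F=onz(D,f,.012);E=onz(D,e,.010);d=E-F;print(n,F.round(3),E.round(3),np.linalg.norm(d).round(3),np.degrees(np.arctan2(d[1],d[0])).round(1))
```

```text
blue [ 0.6271 -0.0677  0.252 ]
green [0.6255 0.022  0.252 ]
yellow [0.6235 0.1114 0.252 ]
red [0.6235 0.2022 0.252 ]
0.2699250142461394 90.7664086401895
post [ 0.7   -0.121  0.217]
post [0.696 0.251 0.217]
side blue tip tri [ 0.6329 -0.0693  0.2544]
side green tip tri [0.6429 0.0119 0.2549]
dial [ 0.4789876  -0.35073804  0.084     ]
white [-0.009  0.045 -0.009] 101.7783557093551
green [ 0.041  0.019 -0.009] 25.258319456925097
ptr outer [0.017 0.018 0.028] 45.77057099319177
ptr inner [0.002 0.001 0.028] 20.616945899661342
box [ 0.394 -0.315  0.075]
box [ 0.529 -0.277  0.075]
box [ 0.562 -0.394  0.075]
box [ 0.427 -0.423  0.075]
g [0.404 0.261 0.012] [0.513 0.253 0.01 ] 0.11 -4.2
r [0.437 0.037 0.012] [0.543 0.06  0.01 ] 0.109 12.0
y [ 0.441 -0.088  0.012] [ 0.543 -0.059  0.01 ] 0.107 15.9
```

Call:
send_rows:
  series: [0, -4, -1, 0, 0, 0, 1, 0, -8, -1, 0, 0, 0, 1, -4, -9.6, -1, 0, 0, 6, 1, -8, -9.6, -1, 0, 0, 12, 1, -12, -9.6, -1, 0, 0, 18, 1, -16, -9.6, -1, 0, 0, 24, 1, -20, -9.6, -1, 0, 0, 30, 1, -24, -9.6, -1, 0, 0, 36, 1, -28, -9.6, -1, 0, 0, 42, 1, -32, -9.6, -1, 0, 0, 44, 1]

```text
clock: 1.98
tcp_pos: [0.4787, -0.3221, 0.2415]
orientation: [0.0, 0.921, 0.388, 0.0]
wrist_force: [0.9, 0.9, -0.3]
finger_gap: 0.0852
```

Call:
send_rows:
  series: [-2.2, 2.2, 0, 0, 0, 0, 1, -2.2, 2.2, 0, 0, 0, 0, 1, -2.2, 2.2, 0, 0, 0, 0, 1, -2.2, 2.2, 0, 0, 0, 0, 1]

```text
clock: 2.32
tcp_pos: [0.4793, -0.3507, 0.241]
orientation: [-0.001, 0.921, 0.391, -0.0]
wrist_force: [0.3, 0.3, -0.0]
finger_gap: 0.0855
```

Run:
```python
from h import *
s=get_state();print(s["clock"],s["tcp_pos"],s["orientation"],s["joint_pos"].round(2),s["wrist_force"])
try: print(grip_point_offset)
except Exception as e: print(e)
ci=camera_info("wrist");print(ci["xyz"],ci["attitude"])
im=read_camera("wrist");cv2.imwrite("pics/w1.png",im)
for r in silhouettes("wrist","dial_grip")[:2]:
    v,u=np.nonzero(r["pixels"]);c=(u.mean(),v.mean());print(r["p"],r["box"],c,onz(ci,c,.09))
```

```text
2.3167 [ 0.4793074  -0.35074259  0.24098402] [-5.76036681e-04  9.20578554e-01  3.90557029e-01 -1.98670776e-05] [-0.77  0.35  0.12  1.34  0.    1.57] [ 0.31281173  0.27923795 -0.01260293]
0.0187
[ 0.53659664 -0.29292591  0.38353174] [ 0.14757747  0.91531178 -0.36978616 -0.06069131]
0.72 [284.1, 187.0, 63.7, 70.8] (np.float64(312.94573872014155), np.float64(220.93925095841934)) [ 0.47980702 -0.34646777  0.09      ]
```

View pics/w1.png

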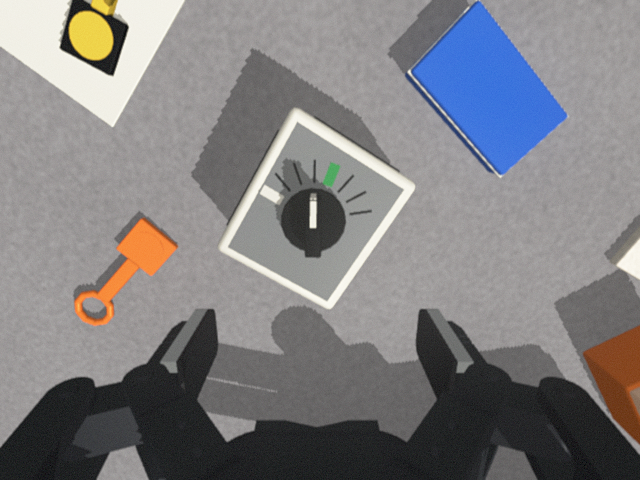

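Run:
```python
from h import *
ci=camera_info("wrist")
a=onz(ci,(313,194.5),.113);b=onz(ci,(313.3,250),.113)
print(a,b,np.linalg.norm(a-b)*1e3,(a+b)/2, np.degrees(np.arctan2(*(a-b)[1::-1])))
c=onz(ci,(312.9,220.9),.089);print(c)
for n,p in [("white",(272,193.5)),("green",(332,175))]:
    q=onz(ci,p,.075)-c;print(n,np.degrees(np.arctan2(q[1],q[0])))
print(rot(get_state()["orientation"]).as_matrix().round(3))
```

```text
[ 0.49950958 -0.32615434  0.113     ] [ 0.46749507 -0.35954945  0.113     ] 46.261886751949746 [ 0.48350232 -0.3428519   0.113     ] 46.20916730906582
[ 0.47992997 -0.34586787  0.089     ]
white 105.60164838995043
green 22.258368438155063
[[ 0.694  0.72  -0.   ]
 [ 0.72  -0.694  0.   ]
 [ 0.    -0.    -1.   ]]
```

Call:
send_rows:
  series: [0.5, -0.3, 4, 0, 0, 0, 1, 0.5, -0.3, 8, 0, 0, 0, 1, 0.5, -0.3, 12, 0, 0, 0, 1, 0.5, -0.3, 14.6, 0, 0, 0, 1, 0.5, -0.3, 14.6, 0, 0, 0, 1, 0.5, -0.3, 14.6, 0, 0, 0, 0, 0.5, -0.3, 14.6, 0, 0, 0, 0, 0.5, -0.3, 14.6, 0, 0, 0, 0, 0.5, -0.3, 14.6, 0, 0, 0, 0, 0.5, -0.3, 14.6, 0, 0, 0, 0]
  newtons: 30

```text
clock: 3.25
tcp_pos: [0.4819, -0.3463, 0.0973]
orientation: [0.002, 0.92, 0.391, 0.001]
wrist_force: [0.2, 0.2, 0.7]
finger_gap: 0.0253
```

Call:
send_rows:
  series: [0, 0, 0, 0, 0, 0, 0, 0, 0, 0, 0, 0, 0, 0, 0, 0, 0, 0, 0, 0, 0]

```text
clock: 3.5
tcp_pos: [0.4805, -0.3451, 0.0968]
orientation: [-0.0, 0.921, 0.391, 0.0]
wrist_force: [-2.4, 3.4, 8.0]
finger_gap: 0.0129
```

Call:
send_rows:
  series: [0, 0, -0.2, 0, 0, -6, 0, 0, 0, -0.2, 0, 0, -12, 0, 0, 0, -0.2, 0, 0, -18, 0, 0, 0, -0.2, 0, 0, -24, 0, 0, 0, -0.2, 0, 0, -30, 0, 0, 0, -0.2, 0, 0, -36, 0, 0, 0, -0.2, 0, 0, -42, 0, 0, 0, -0.2, 0, 0, -48, 0, 0, 0, -0.2, 0, 0, -52, 0, 0, 0, -0.2, 0, 0, -55, 0]

```text
clock: 4.33
tcp_pos: [0.4776, -0.344, 0.0969]
orientation: [-0.003, 0.635, 0.772, -0.001]
wrist_force: [-9.4, 2.3, 3.4]
finger_gap: 0.0134
```

Run:
```python
from h import *
s=get_state();print(s["wrist_force"],s["ft_torque"],rot(s["orientation"]).as_matrix().round(3),s["tcp_pos"])
```

```text
[-9.36608793  2.34045992  3.44486307] [ 0.50951051  1.68835544 -0.10502299] [[-0.193  0.981 -0.006]
 [ 0.981  0.193  0.003]
 [ 0.004 -0.006 -1.   ]] [ 0.47760817 -0.34398983  0.09688804]
```

Call:
send_rows:
  series: [0, 0, 0, 0, 0, -2, 0, 0, 0, 0, 0, 0, -4, 0, 0, 0, 0, 0, 0, -4, 0, 0, 0, 0, 0, 0, -4, 0]

```text
clock: 4.67
tcp_pos: [0.4773, -0.344, 0.0969]
orientation: [-0.003, 0.609, 0.793, -0.001]
wrist_force: [-9.5, 2.0, 3.7]
finger_gap: 0.0127
```

Run:
```python
from h import *
s=get_state();m=rot(s["orientation"]).as_matrix();print(s["wrist_force"],s["ft_torque"],np.degrees(np.arctan2(m[1,0],m[0,0])),s["tcp_pos"])
```

```text
[-9.4951998   1.95497733  3.65245125] [ 0.55148721  1.81491396 -0.01125977] 104.94335689250933 [ 0.47734265 -0.34404502  0.09686353]
```

Call:
send_rows:
  series: [0, 0, 0, 0, 0, -2, 0, 0, 0, 0, 0, 0, -2, 0]

```text
clock: 4.83
tcp_pos: [0.4773, -0.344, 0.0969]
orientation: [-0.004, 0.595, 0.804, -0.001]
wrist_force: [-9.5, 3.2, 4.6]
finger_gap: 0.0131
```

Run:
```python
from h import *
s=get_state();m=rot(s["orientation"]).as_matrix();print(s["wrist_force"],s["ft_torque"],np.degrees(np.arctan2(m[1,0],m[0,0])),s["tcp_pos"])
```

```text
[-9.5394737   3.17470266  4.57994303] [ 0.59475376  1.81549883 -0.58792435] 106.93766633103995 [ 0.47726519 -0.34400758  0.09686505]
```

Call:
send_rows:
  series: [0, 0, 0, 0, 0, 0, 1, 0, 0, 0, 0, 0, 0, 1, 0, 0, 0, 0, 0, 0, 1, 0, 0, 0, 0, 0, 0, 1, 0, 0, -4, 0, 0, 0, 1, 0, 0, -8, 0, 0, 0, 1, 0, 0, -12, 0, 0, 0, 1, 0, 0, -15, 0, 0, 0, 1, 0, 0, -15, 0, 0, 0, 1]

```text
clock: 5.58
tcp_pos: [0.4836, -0.3477, 0.2553]
orientation: [0.006, 0.595, 0.804, -0.001]
wrist_force: [0.6, 0.1, 0.1]
finger_gap: 0.0854
```

Run:
```python
from h import *
s=get_state();print(s["clock"],s["tcp_pos"])
im=read_camera("wrist");a=im[60:360,150:480]
cv2.imwrite("pics/w2.png",cv2.resize(a,None,fx=2,fy=2,interpolation=cv2.INTER_CUBIC))
```

```text
5.5833 [ 0.48356613 -0.34770164  0.25532068]
```

View pics/w2.png

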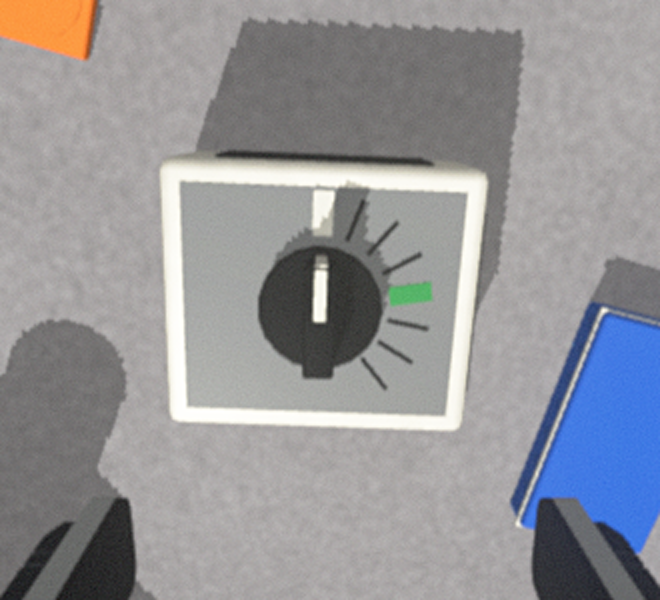

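The dial pointer at (320,290) points straight at the white mark (323,210), and the torque rose at the stop, so the dial is off. I'll go over the mat next.

Call:
send_rows:
  series: [4, 0.9, -1.5, 0, 0, -7, 1, 8, 1.8, -1.5, 0, 0, -14, 1, 12, 2.7, -1.5, 0, 0, -21, 1, 16, 3.6, -1.5, 0, 0, -28, 1, 20, 4.5, -1.5, 0, 0, -35, 1, 24, 5.4, -1.5, 0, 0, -42, 1, 28, 6.3, -1.5, 0, 0, -49, 1, 32, 7.2, -1.5, 0, 0, -56, 1, 36, 8, -1.5, 0, 0, -63, 1, 40, 8.7, -1.5, 0, 0, -70, 1]

```text
clock: 6.47
tcp_pos: [0.4463, 0.0645, 0.2614]
orientation: [-0.0, 0.023, 1.0, 0.0]
wrist_force: [1.2, -0.2, 1.0]
finger_gap: 0.0858
```

Call:
send_rows:
  series: [0, 0, 0, 0, 0, -5, 1, 0, 0, 0, 0, 0, -5, 1, 0, 0, 0, 0, 0, -5, 1]

```text
clock: 6.72
tcp_pos: [0.4468, 0.0629, 0.2615]
orientation: [-0.0, -0.017, 1.0, -0.0]
wrist_force: [-0.4, 0.5, -0.3]
finger_gap: 0.085
```

Run:
```python
from h import *
s=get_state();m=rot(s["orientation"]).as_matrix();print(s["clock"],s["tcp_pos"],s["joint_pos"].round(2),np.degrees(np.arctan2(m[1,0],m[0,0])))
np.save("ciw3.npy",camera_info("wrist"),allow_pickle=True)
cv2.imwrite("pics/w3.png",read_camera("wrist"))
a=read_camera("side");cv2.imwrite("pics/side3.png",a); b=read_camera("scene");cv2.imwrite("pics/scene3.png",b)
a=cv2.resize(a[140:320,320:450],(433,600),interpolation=cv2.INTER_CUBIC)
b=cv2.resize(b[220:350,245:405],None,fx=2.25,fy=2.25,interpolation=cv2.INTER_CUBIC)
c=np.zeros((600,800,3),np.uint8);c[:,:433]=a;c[:b.shape[0],435:435+b.shape[1]]=b
cv2.imwrite("pics/pegs3.png",c)
```

```text
6.7167 [0.44683793 0.06293379 0.26154242] [-0.04  0.07 -0.19  1.32 -0.   -0.07] -178.05861851443782
```

View pics/w3.png

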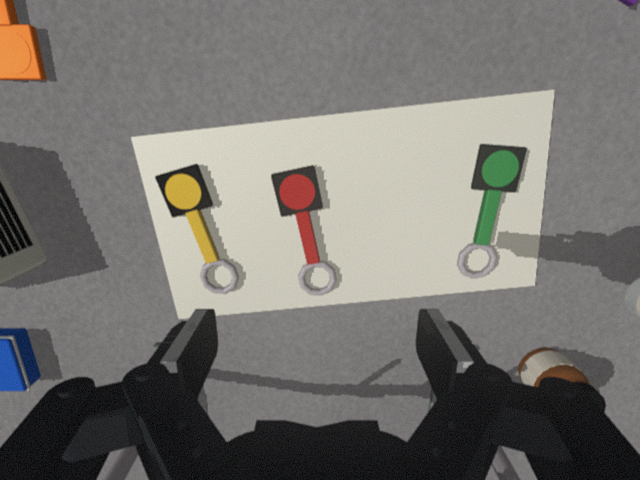

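View pics/pegs3.png

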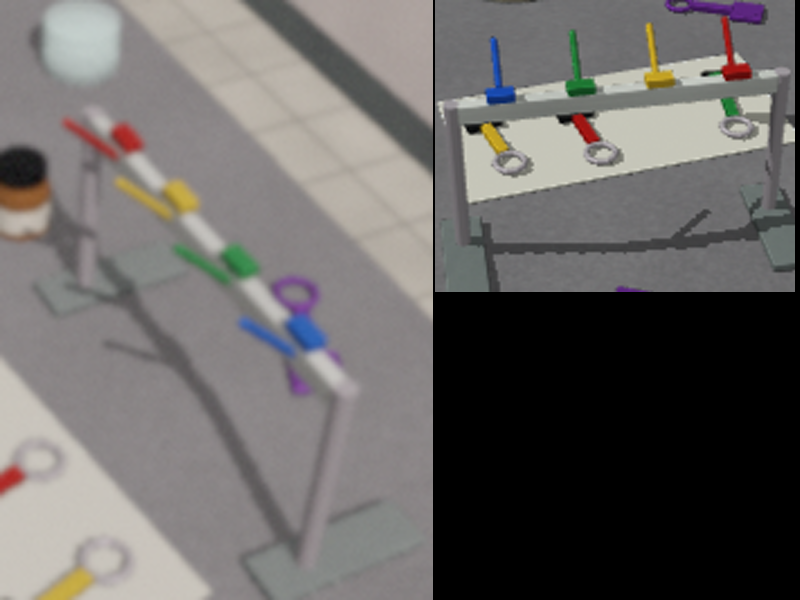

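Run:
```python
from h import *
S=camera_info("scene");D=camera_info("side");W=np.load("ciw3.npy",allow_pickle=True).item()
s=lambda p:((p[0]-435)/2.25+245,p[1]/2.25+220); d=lambda p:(p[0]/3.331+320,p[1]/3.333+140)
T=[]
for n,a,b in [("red",(727,18),(67,122)),("yellow",(650,27),(118,182)),("green",(573,33),(177,248)),("blue",(494,39),(243,322))]:
    T.append(tri([(S,s(a)),(D,d(b))]));print(n,T[-1].round(4),onz(S,s(a),.253).round(3),onz(D,d(b),.253).round(3))
T=np.array(T);m=T.mean(0);v=(T[0]-T[3]);print("mean",m,np.degrees(np.arctan2(v[1],v[0])),np.linalg.norm(v))
for n,f,e in [("y",(183,192),(221,276)),("r",(298,191),(319,278)),("g",(500,168),(477,261))]:
    F=onz(W,f,.0145);E=onz(W,e,.010);q=E-F;q[2]=0;L=np.linalg.norm(q)
    G=(F+q/L*50+E-q/L*60)/2
    print(n,F.round(3),E.round(3),L.round(4),"grip",G.round(4),np.degrees(np.arctan2(q[1],q[0])).round(1))
```

```text
red [0.6291 0.2017 0.2536] [0.625 0.204 0.253] [0.629 0.199 0.253]
yellow [0.6304 0.1114 0.2521] [0.631 0.111 0.253] [0.63  0.11  0.253]
green [0.6324 0.021  0.2532] [0.631 0.022 0.253] [0.632 0.02  0.253]
blue [ 0.6342 -0.0699  0.2544] [ 0.631 -0.069  0.253] [ 0.635 -0.07   0.253]
mean [0.631526   0.06604072 0.25332743] 91.06952914447137 0.271683692796473
y [ 0.441 -0.088  0.015] [ 0.545 -0.052  0.01 ] 0.1099 grip [-4.2289 -1.7134  0.0123] 19.2
r [0.436 0.042 0.015] [0.544 0.069 0.01 ] 0.1113 grip [-4.3544 -1.1834  0.0123] 14.3
g [0.403 0.264 0.015] [0.515 0.26  0.01 ] 0.1119 grip [-4.539   0.4136  0.0123] -1.7
```

Call:
send_rows:
  series: [-1, -3.4, 1, 0, 0, -6, 1, -2, -6.8, 3, 0, 0, -12, 1, -3, -10.2, 5, 0, 0, -17, 1, -3.7, -13.6, 7, 0, 0, -17, 1, -3.7, -13.6, 11, 0, 0, -17, 1, -3.7, -13.6, 15, 0, 0, -17, 0.7, -3.7, -13.6, 19, 0, 0, -17, 0.7, -3.7, -13.6, 19, 0, 0, -17, 0.7, -3.7, -13.6, 19, 0, 0, -17, 0.7]

```text
clock: 7.62
tcp_pos: [0.4866, -0.0728, 0.0708]
orientation: [-0.003, -0.163, 0.987, 0.001]
wrist_force: [-0.4, 0.4, -0.2]
finger_gap: 0.0599
```

Run:
```python
from h import *
s=get_state();m=rot(s["orientation"]).as_matrix();print(s["clock"],s["tcp_pos"],np.degrees(np.arctan2(m[1,0],m[0,0])))
ci=camera_info("wrist");im=read_camera("wrist")
hs=cv2.cvtColor(im,cv2.COLOR_BGR2HSV);k=cv2.inRange(hs,(20,120,90),(35,255,255))
v,u=np.nonzero(k);P=np.array([onz(ci,(a,b),.016) for a,b in zip(u,v)])[:,:2]
c=P.mean(0);w,V=np.linalg.eigh(np.cov((P-c).T));a=V[:,1];a*=np.sign(a[0]);print(len(u),c,np.degrees(np.arctan2(a[1],a[0])))
t=(P-c)@a; o=(P-c)@V[:,0]
for q in np.arange(t.min(),t.max(),.01):
    i=(t>=q)&(t<q+.01); print((c+a*(q+.005)).round(4),o[i].min().round(4),o[i].max().round(4))
cv2.imwrite("pics/w4.png",im)
```

```text
7.6167 [ 0.48659406 -0.07275579  0.07080542] -161.1897340920477
6376 [ 0.45923323 -0.08214427] 17.84505805592061
[ 0.4264 -0.0927] -0.017 0.0171
[ 0.4359 -0.0897] -0.0203 0.02
[ 0.4454 -0.0866] -0.0203 0.0201
[ 0.4549 -0.0835] -0.0168 0.0167
[ 0.4644 -0.0805] -0.0075 0.0074
[ 0.474  -0.0774] -0.0076 0.0074
[ 0.4835 -0.0743] -0.0074 0.0073
[ 0.493  -0.0713] -0.0076 0.0073
[ 0.5025 -0.0682] -0.0073 0.0072
[ 0.512  -0.0651] -0.0076 0.0071
[ 0.5216 -0.0621] -0.0071 0.0077
```

Call:
send_rows:
  series: [-0.1, 0, 3, 0, 0, 1, 0.7, -0.1, 0, 6, 0, 0, 1, 0.7, -0.1, 0, 6.4, 0, 0, 1, 0.7, -0.1, 0, 6.4, 0, 0, 1, 0.7, -0.1, 0, 6.4, 0, 0, 1, 0, -0.1, 0, 6.4, 0, 0, 1, 0, -0.1, 0, 6.4, 0, 0, 1, 0, -0.1, 0, 6.4, 0, 0, 1, 0, -0.1, 0, 6.4, 0, 0, 1, 0, -0.1, 0, 6.4, 0, 0, 1, 0]
  newtons: 60

```text
clock: 8.5
tcp_pos: [0.4913, -0.0722, 0.0103]
orientation: [0.002, -0.156, 0.988, -0.001]
wrist_force: [-0.3, -0.3, 8.6]
finger_gap: 0.0138
```

Call:
send_rows:
  series: [0, 0, 0, 0, 0, 0, 0, 0, 0, 0, 0, 0, 0, 0, 0, 0, -3, 0, 0, 0, 0]

```text
clock: 8.75
tcp_pos: [0.4869, -0.0709, 0.0357]
orientation: [-0.003, -0.156, 0.988, 0.001]
wrist_force: [0.0, -0.3, -1.0]
finger_gap: 0.0134
```

Run:
```python
from h import *
s=get_state();m=rot(s["orientation"]).as_matrix();a=np.arctan2(m[1,0],m[0,0]);print(s["clock"],s["tcp_pos"],np.degrees(a),s["wrist_force"],s["finger_gap"])
```

```text
8.75 [ 0.48685045 -0.0708705   0.03566807] -162.00483697518823 [ 0.0301852  -0.33172479 -1.04781699] 0.013385751734162366
```

Call:
send_rows:
  series: [0, 0, -4, 0, 0, 0, 0, 0, 0, -8, 0, 0, 0, 0, 0, 0, -12, 0, 0, 0, 0, -1, 1, -15.5, 0, 0, 4, 0, -3, 3.5, -18, 0, 0, 8, 0, -5, 6, -20, 0, 0, 12, 0, -7, 8.5, -22, 0, 0, 17, 0, -9, 11, -24, 0, 0, 17, 0, -11.1, 13.5, -25, 0, 0, 17, 0, -11.1, 15.4, -25, 0, 0, 17, 0]

```text
clock: 9.58
tcp_pos: [0.5511, 0.1117, 0.2915]
orientation: [0.004, -0.01, 1.0, 0.001]
wrist_force: [0.7, -0.9, -1.3]
finger_gap: 0.0136
```

Call:
send_rows:
  series: [0, 0, 0, 0, 0, 0, 0, 0, 0, 0, 0, 0, 0, 0]

```text
clock: 9.75
tcp_pos: [0.5475, 0.1099, 0.2889]
orientation: [0.0, -0.01, 1.0, -0.0]
wrist_force: [-0.2, 0.1, -1.7]
finger_gap: 0.0135
```

Run:
```python
from h import *
s=get_state();m=rot(s["orientation"]).as_matrix();a=np.arctan2(m[1,0],m[0,0]);print(s["clock"],s["tcp_pos"],np.degrees(a),s["wrist_force"],s["finger_gap"])
E=s["tcp_pos"]-m[:,0]*.06
a=read_camera("side");b=read_camera("scene");S=camera_info("scene");D=camera_info("side")
print("pred eye",E,proj(D,E),proj(S,E))
cv2.imwrite("pics/side5.png",a);cv2.imwrite("pics/scene5.png",b)
def crop(im,c,h,f): 
    x,y=int(c[0]),int(c[1]); return cv2.resize(im[y-h:y+h,x-h:x+h],None,fx=f,fy=f,interpolation=cv2.INTER_CUBIC),(x-h,y-h)
A,oa=crop(a,proj(D,E),40,5);B,ob=crop(b,proj(S,E),40,5);print(oa,ob)
cv2.imwrite("pics/c5.png",np.hstack([A,B]))
```

```text
9.75 [0.54747633 0.1099413  0.2888583 ] -178.86177924762504 [-0.22368522  0.10345964 -1.67209607] 0.013495147553501516
pred eye [0.60746448 0.11113316 0.2888946 ] [348.31645269 185.32057487] [339.07297236 215.48273348]
(308, 145) (299, 175)
```

View pics/c5.png

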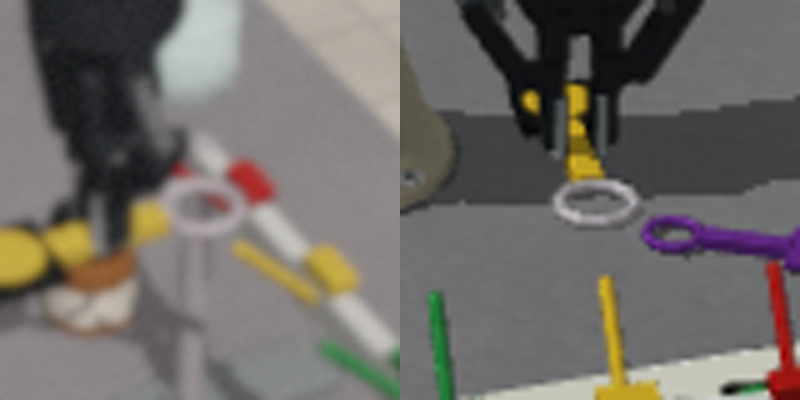

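```bash
cat >> h.py <<'E'
def two(side,scene): return tri([(camera_info("side"),side),(camera_info("scene"),scene)])
E
python3 - <<'E'
from h import *
print("eye",two((348.9,186.4),(338.2,215.6)),"tip",two((355.6,194.2),(340.2,231)))
E
```

```text
eye [0.60737073 0.10838678 0.28811592] tip [0.62997004 0.11022242 0.25470233]
```

Call:
send_rows:
  series: [1.1, 0.1, 0, 0, 0, 0, 0, 0.4, 0.1, 0.7, 0, 0, 0, 0, -0.6, 0.1, 1.7, 0, 0, 0, 0, -1.5, 0.1, 2.6, 0, 0, 0, 0, -2.2, 0.1, 3.3, 0, 0, 0, 0, -2.9, 0.1, 4, 0, 0, 0, 0, -3.4, 0.1, 4.5, 0, 0, 0, 0, -3.4, 0.1, 4.5, 0, 0, 0, 0]

```text
clock: 10.52
tcp_pos: [0.5824, 0.1103, 0.241]
orientation: [-0.001, -0.009, 1.0, -0.0]
wrist_force: [0.0, -0.1, -1.0]
finger_gap: 0.0135
```

Call:
send_rows:
  series: [-0.6, 0, 0.6, 0, 0, 0, 0, -1.2, 0, 1.2, 0, 0, 0, 0, -1.8, 0, 1.8, 0, 0, 0, 0, -1.8, 0, 1.8, 0, 0, 0, 0, -1.8, 0, 1.8, 0, 0, 0, 0]

```text
clock: 10.93
tcp_pos: [0.5997, 0.1109, 0.2247]
orientation: [-0.001, -0.009, 1.0, -0.0]
wrist_force: [0.7, 0.9, -1.0]
finger_gap: 0.0133
```

```bash
cat > chk.py <<'E'
from h import *
import sys
k=sys.argv[1]
s=get_state();m=rot(s["orientation"]).as_matrix();a=np.arctan2(m[1,0],m[0,0]);print(s["clock"],s["tcp_pos"],np.degrees(a),s["wrist_force"],s["finger_gap"])
E=s["tcp_pos"]-m[:,0]*.06
if len(sys.argv)>2: E=np.array(eval(sys.argv[2]))
a=read_camera("side");b=read_camera("scene");S=camera_info("scene");D=camera_info("side")
print("pred eye",E,proj(D,E),proj(S,E))
def crop(im,c,h,f): 
    x,y=int(c[0]),int(c[1]); return cv2.resize(im[y-h:y+h,x-h:x+h],None,fx=f,fy=f,interpolation=cv2.INTER_CUBIC),(x-h,y-h)
A,oa=crop(a,proj(D,E),40,5);B,ob=crop(b,proj(S,E),40,5);print(oa,ob)
cv2.imwrite(f"pics/{k}.png",np.hstack([A,B]))
E
python3 chk.py c6
```

```text
10.9333 [0.59968225 0.11092855 0.22465696] -178.9960279799675 [ 0.73171771  0.90625478 -0.97750012] 0.013335091065151272
pred eye [0.65967301 0.11197986 0.22459102] [364.22311069 199.76218833] [342.53661893 247.00264933]
(324, 159) (302, 207)
```

View pics/c6.png

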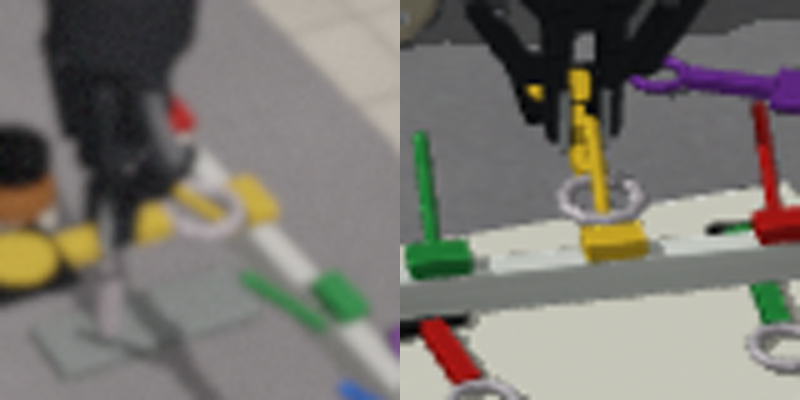

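Threaded: the yellow peg runs through the ring in both views, side (205,210) and scene (600,200), with under 1.5 N on the wrist. I'll release it now.

Call:
send_rows:
  series: [0, 0, 0, 0, 0, 0, 0.45, 0, 0, 0, 0, 0, 0, 0.45, 0, 0, 0, 0, 0, 0, 0.45, 0, 0, 0, 0, 0, 0, 0.45, 0, 0, 0, 0, 0, 0, 0.45, 0, 0, 0, 0, 0, 0, 0.45, 0, 0, 0, 0, 0, 0, 0.45, 0, 0, 0, 0, 0, 0, 0.45, 3, 0, 0, 0, 0, 0, 0.45, 6, 0, 0, 0, 0, 0, 0.45]

```text
clock: 11.87
tcp_pos: [0.54, 0.1096, 0.2242]
orientation: [-0.0, -0.008, 1.0, -0.0]
wrist_force: [-0.4, 0.0, 0.8]
finger_gap: 0.0385
```

Call:
send_rows:
  series: [4, 0, -2, 0, 0, 0, 0.45, 6, -2, -2, 0, 0, 0, 0.7, 6, -5, -2, 0, 0, 0, 0.7, 5, -5.6, 2, 0, 0, -6, 0.7, 5, -5.6, 5, 0, 0, -12, 0.7, 5, -5.6, 9, 0, 0, -13.2, 0.7, 5, -5.6, 13, 0, 0, -13.2, 0.7, 5, -5.6, 15, 0, 0, -13.2, 0.7, 5, -5.6, 15, 0, 0, -13.2, 0.7, 5, -5.6, 15, 0, 0, -13.2, 0.7]

```text
clock: 12.7
tcp_pos: [0.4899, 0.053, 0.0748]
orientation: [-0.001, -0.124, 0.992, 0.0]
wrist_force: [0.1, -0.2, 0.7]
finger_gap: 0.0598
```

```bash
cat > pad.py <<'E'
from h import *
import sys
rng={"r":[((0,130,80),(8,255,255)),((172,130,80),(180,255,255))],"g":[((45,100,60),(85,255,255))],"y":[((20,120,90),(35,255,255))]}[sys.argv[1]]
x0=eval(sys.argv[2])
s=get_state();m=rot(s["orientation"]).as_matrix();ang=np.arctan2(m[1,0],m[0,0]);print(s["clock"],s["tcp_pos"],np.degrees(ang))
ci=camera_info("wrist");im=read_camera("wrist");cv2.imwrite("pics/pad_"+sys.argv[1]+".png",im)
hs=cv2.cvtColor(im,cv2.COLOR_BGR2HSV);k=sum(cv2.inRange(hs,*r) for r in rng)
v,u=np.nonzero(k);P=np.array([onz(ci,(a,b),.0155) for a,b in zip(u,v)])[:,:2];P=P[np.linalg.norm(P-x0,axis=1)<.1]
c=P.mean(0);w,V=np.linalg.eigh(np.cov((P-c).T));a=V[:,1];a*=np.sign(a[0]);t=(P-c)@a
th=np.degrees(np.arctan2(a[1],a[0]));L=t.max()-t.min()
G=c+a*(t.max()-.039); G2=c+a*(t.min()+.07)
print(len(P),"dir",th,"len",L,G,G2)
g=G-s["tcp_pos"][:2];print("shift cm x,y",m[:2,0]@g*100,m[:2,1]@g*100,"turn",np.degrees(ang)-(th+180))
E
python3 pad.py r [.485,.054]; python3 chk.py c7 "[.67,.11,.16]"
```

```text
12.7 [0.48985899 0.05300375 0.07477657] -165.80195931625445
6199 dir 13.855662982667292 len 0.10749915434245863 [0.48354708 0.05161262] [0.48500426 0.05197204]
shift cm x,y 0.6460288149214852 0.01995026242361949 turn -359.65762229892175
12.75 [0.49141472 0.05295676 0.0762377 ] -165.80068971210207 [ 0.96861276 -0.26005768  0.16101653] 0.05946737480873989
pred eye [0.67 0.11 0.16] [366.10559998 217.37193433] [341.93760653 269.68355742]
(326, 177) (301, 229)
```

View pics/c7.png

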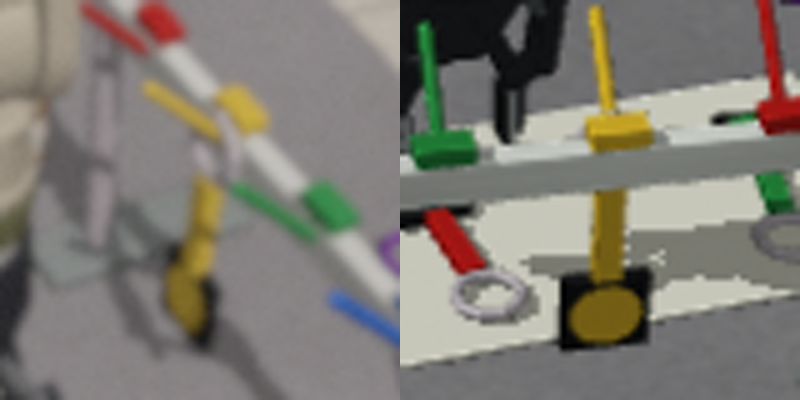

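Call:
send_rows:
  series: [0.6, 0, 3, 0, 0, 0, 0.7, 0.6, 0, 5.5, 0, 0, 0, 0.7, 0.6, 0, 6.4, 0, 0, 0, 0.7, 0.6, 0, 6.4, 0, 0, 0, 0.7, 0.6, 0, 6.4, 0, 0, 0, 0, 0.6, 0, 6.4, 0, 0, 0, 0, 0.6, 0, 6.4, 0, 0, 0, 0, 0.6, 0, 6.4, 0, 0, 0, 0, 0.6, 0, 6.4, 0, 0, 0, 0, 0.6, 0, 6.4, 0, 0, 0, 0]

```text
clock: 13.68
tcp_pos: [0.4864, 0.0515, 0.013]
orientation: [0.002, -0.124, 0.992, -0.0]
wrist_force: [-0.6, 0.8, 6.2]
finger_gap: 0.0128
```

Call:
send_rows:
  series: [0, 0, 0, 0, 0, 0, 0, 0, 0, 0, 0, 0, 0, 0, 0, 0, -2, 0, 0, 0, 0, 0, 0, -3, 0, 0, 0, 0, 0, 0, -3, 0, 0, 0, 0]

```text
clock: 14.1
tcp_pos: [0.4874, 0.0514, 0.044]
orientation: [0.003, -0.124, 0.992, -0.0]
wrist_force: [0.5, -0.2, -1.3]
finger_gap: 0.0131
```

```bash
cat > go.py <<'E'
from h import *
import sys
s=get_state();m=rot(s["orientation"]).as_matrix();ang=np.degrees(np.arctan2(m[1,0],m[0,0]))%360;print(s["clock"],s["tcp_pos"],ang,s["finger_gap"])
g=np.array(eval(sys.argv[1]))-s["tcp_pos"];print("shift",(m.T@g*100).round(2),"turn",ang-eval(sys.argv[2]))
E
python3 go.py [.537,.1995,.288] 181.1
```

```text
14.1 [0.48735719 0.05139213 0.04401636] 194.20294761655416 0.013120608376297608
shift [ -8.57  13.1  -24.38] turn 13.102947616554161
```

Call:
send_rows:
  series: [0, 0, -4, 0, 0, 0, 0, 0, 0, -8, 0, 0, 0, 0, 0, 0, -12, 0, 0, 0, 0, -1, 1, -15.5, 0, 0, 4, 0, -3, 3.5, -18, 0, 0, 8, 0, -5, 6, -20, 0, 0, 13, 0, -7, 8.5, -22, 0, 0, 13, 0, -8.5, 11, -24, 0, 0, 13, 0, -8.5, 13.1, -24.4, 0, 0, 13, 0, -8.5, 13.1, -24.4, 0, 0, 13, 0]

```text
clock: 14.93
tcp_pos: [0.5359, 0.2031, 0.2867]
orientation: [0.002, -0.013, 1.0, 0.001]
wrist_force: [-1.0, 0.0, -1.3]
finger_gap: 0.0128
```

Call:
send_rows:
  series: [0, 0, 0, 0, 0, 0, 0, 0, 0, 0, 0, 0, 0, 0]

```text
clock: 15.1
tcp_pos: [0.5349, 0.1991, 0.2845]
orientation: [-0.001, -0.011, 1.0, -0.0]
wrist_force: [-1.3, -0.1, -0.6]
finger_gap: 0.0131
```

```bash
python3 chk.py c8
```

```text
15.1 [0.53489191 0.19906302 0.28445194] -178.7831939204095 [-1.28020569 -0.1249955  -0.62787387] 0.013135467252629008
pred eye [0.59487835 0.20033715 0.28438931] [328.94902902 169.74594596] [371.32008512 212.14052095]
(288, 129) (331, 172)
```

View pics/c8.png

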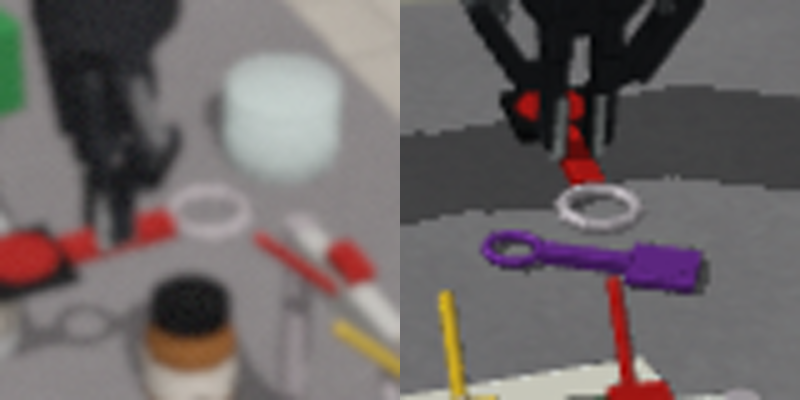

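Run:
```python
from h import *
e=two((330.2,171.2),(370.6,213.4));t=two((339.5,176.8),(373.6,228.2));print(e,t,t-e)
```

```text
[0.59705179 0.19763033 0.28145001] [0.62711411 0.19997746 0.25323201] [ 0.03006232  0.00234714 -0.028218  ]
```

Call:
send_rows:
  series: [-0.7, 0.2, 0.6, 0, 0, 0, 0, -1.6, 0.2, 1.5, 0, 0, 0, 0, -2.5, 0.2, 2.4, 0, 0, 0, 0, -3.2, 0.2, 3.1, 0, 0, 0, 0, -3.9, 0.2, 3.8, 0, 0, 0, 0, -4.6, 0.2, 4.5, 0, 0, 0, 0, -5.3, 0.2, 5.2, 0, 0, 0, 0, -5.9, 0.2, 5.8, 0, 0, 0, 0, -5.9, 0.2, 5.8, 0, 0, 0, 0, -5.9, 0.2, 5.8, 0, 0, 0, 0]

```text
clock: 16.03
tcp_pos: [0.5941, 0.2025, 0.2266]
orientation: [-0.001, -0.01, 1.0, -0.0]
wrist_force: [-0.9, 0.3, 0.2]
finger_gap: 0.013
```

```bash
python3 chk.py c9
python3 - <<'E'
from h import *
S=camera_info("scene");b=read_camera("scene")
for l in ["red_eye","yellow_eye"]:
    for r in silhouettes("scene",l)[:3]: print(l,r["p"],r["box"])
E
```

```text
16.0333 [0.59411719 0.20252337 0.2266265 ] -178.80537432376752 [-0.89454873  0.26493248  0.16838304] 0.012975244705561427
pred eye [0.6541041  0.20377429 0.22655411] [346.97825792 181.33407569] [376.66518512 242.34779492]
(306, 141) (336, 202)
red_eye 0.68 [206.1, 236.4, 14.0, 23.0]
red_eye 0.66 [356.5, 219.2, 28.5, 32.2]
red_eye 0.58 [318.5, 346.3, 68.6, 24.1]
yellow_eye 0.68 [330.2, 268.9, 25.4, 31.3]
```

View pics/c9.png

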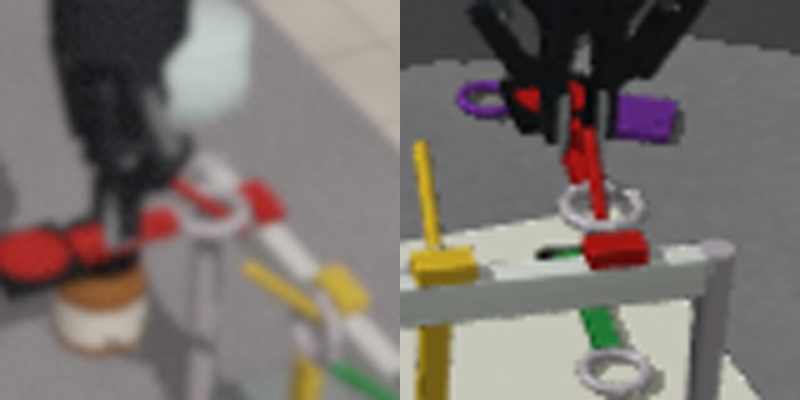

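Call:
send_rows:
  series: [0, 0, 0, 0, 0, 0, 0.45, 0, 0, 0, 0, 0, 0, 0.45, 0, 0, 0, 0, 0, 0, 0.45, 0, 0, 0, 0, 0, 0, 0.45, 0, 0, 0, 0, 0, 0, 0.45, 0, 0, 0, 0, 0, 0, 0.45, 0, 0, 0, 0, 0, 0, 0.45, 0, 0, 0, 0, 0, 0, 0.45, 3, 0, 0, 0, 0, 0, 0.45, 6, 0, 0, 0, 0, 0, 0.45]

```text
clock: 17.12
tcp_pos: [0.5344, 0.2011, 0.2261]
orientation: [-0.0, -0.01, 1.0, -0.0]
wrist_force: [-1.5, 0.4, 0.7]
finger_gap: 0.0383
```

Call:
send_rows:
  series: [4, 0, 0, 0, 0, 0, 0.45, 7, 2, 0, 0, 0, 0, 0.7, 8, 5, 1, 0, 0, 3, 0.7, 8, 6.3, 4, 0, 0, 3, 0.7, 8, 6.3, 8, 0, 0, 3, 0.7, 8, 6.3, 12, 0, 0, 3, 0.7, 8, 6.3, 15, 0, 0, 3, 0.7, 8, 6.3, 15, 0, 0, 3, 0.7, 8, 6.3, 15, 0, 0, 3, 0.7]

```text
clock: 17.87
tcp_pos: [0.4515, 0.2621, 0.0764]
orientation: [-0.002, 0.016, 1.0, -0.001]
wrist_force: [0.1, 0.4, 0.5]
finger_gap: 0.0598
```

```bash
python3 pad.py g [.454,.262]
python3 - <<'E'
from h import *
S=camera_info("scene");D=camera_info("side")
for cam,ci in [("scene",S),("side",D)]:
    im=read_camera(cam);hs=cv2.cvtColor(im,cv2.COLOR_BGR2HSV)
    for n,rng,y in [("red",[((0,130,60),(8,255,255)),((172,130,60),(180,255,255))],.2015),("yellow",[((18,120,60),(35,255,255))],.1112)]:
        k=sum(cv2.inRange(hs,*r) for r in rng);p=proj(ci,(.665,y,.10));x,yy=p.astype(int)
        v,u=np.nonzero(k[yy-14:yy+14,x-14:x+14]);print(cam,n,p.round(),len(u),(u.mean()+x-14,v.mean()+yy-14) if len(u) else None)
    cv2.imwrite(f"pics/{cam}10.png",im)
E
```

```text
17.8667 [0.45146882 0.26212249 0.07636754] 178.20401783700515
5834 dir -2.2293414501567446 len 0.10723701303086708 [0.45179033 0.26140884] [0.45355198 0.26134026]
shift cm x,y -0.03437156017188742 -0.07032281378523356 turn 0.43335928716189187
scene red [374. 284.] 197 (np.float64(374.5279187817259), np.float64(282.8071065989848))
scene yellow [342. 287.] 212 (np.float64(341.79716981132077), np.float64(286.4433962264151))
side red [349. 215.] 128 (np.float64(348.9453125), np.float64(212.4140625))
side yellow [363. 233.] 145 (np.float64(363.88965517241377), np.float64(231.27586206896552))
```

Call:
send_rows:
  series: [-0.1, -0.1, 3, 0, 0, 0, 0.7, -0.1, -0.1, 5.5, 0, 0, 0, 0.7, -0.1, -0.1, 6.5, 0, 0, 0, 0.7, -0.1, -0.1, 6.5, 0, 0, 0, 0.7, -0.1, -0.1, 6.5, 0, 0, 0, 0, -0.1, -0.1, 6.5, 0, 0, 0, 0, -0.1, -0.1, 6.5, 0, 0, 0, 0, -0.1, -0.1, 6.5, 0, 0, 0, 0, -0.1, -0.1, 6.5, 0, 0, 0, 0, -0.1, -0.1, 6.5, 0, 0, 0, 0]

```text
clock: 18.85
tcp_pos: [0.4552, 0.2621, 0.0141]
orientation: [0.002, 0.016, 1.0, 0.001]
wrist_force: [-1.0, -1.1, 5.8]
finger_gap: 0.0125
```

Call:
send_rows:
  series: [0, 0, 0, 0, 0, 0, 0, 0, 0, 0, 0, 0, 0, 0, 0, 0, -4, 0, 0, 0, 0, 0, 0, -8, 0, 0, 0, 0, 0, 0, -12, 0, 0, 0, 0, 0, 0, -16, 0, 0, 0, 0, 0, 0, -20, 0, 0, 0, 0, 0, 0, -24, 0, 0, 0, 0, 0, 0, -27.5, 0, 0, 0, 0, 0, 0, -27.5, 0, 0, 0, 0]

```text
clock: 19.68
tcp_pos: [0.4565, 0.2627, 0.296]
orientation: [0.006, 0.016, 1.0, 0.003]
wrist_force: [0.7, 1.6, -0.3]
finger_gap: 0.0126
```

```bash
python3 go.py [.538,.0195,.287] 181.1
```

```text
19.6833 [0.4565254  0.26274573 0.29597105] 178.2083646977936 0.01255793223525078
shift [ -8.89 -24.06   0.88] turn -2.891635302206396
```

Call:
send_rows:
  series: [0, -4, 0, 0, 0, -3, 0, 0, -8, 0, 0, 0, -3, 0, 0, -12, 0, 0, 0, -3, 0, 0, -16, 0, 0, 0, -3, 0, -2, -19.5, 0, 0, 0, -3, 0, -5, -22, 0, 0, 0, -3, 0, -8.7, -24, 0, 0, 0, -3, 0, -8.7, -24, 0, 0, 0, -3, 0, -8.7, -24, 0, 0, 0, -3, 0, -8.7, -24, 0, 0, 0, -3, 0]

```text
clock: 20.52
tcp_pos: [0.5328, 0.0189, 0.2867]
orientation: [-0.001, -0.01, 1.0, 0.0]
wrist_force: [-0.5, -0.1, -0.5]
finger_gap: 0.0122
```

```bash
python3 chk.py c11
```

```text
20.5167 [0.53277643 0.01893301 0.28674961] -178.83529822833353 [-0.4604926  -0.08080037 -0.54334031] 0.012158360075518824
pred eye [0.59276396 0.0201526  0.28665792] [360.04234773 208.08321839] [303.67099196 216.05655868]
(320, 168) (263, 176)
```

View pics/c11.png

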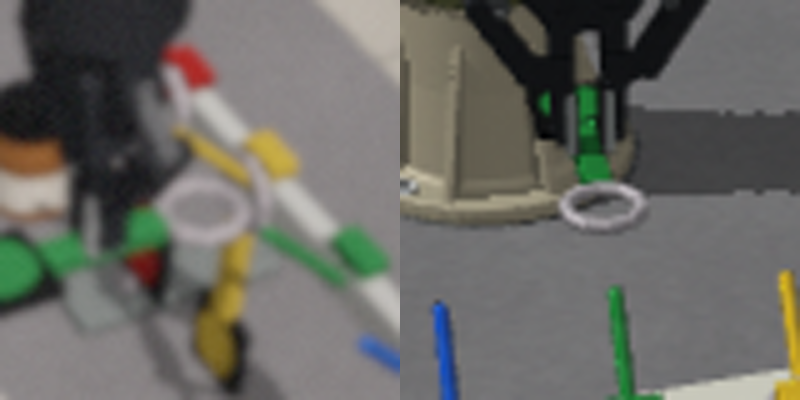

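Run:
```python
from h import *
e=two((361.4,209.8),(303.6,217));t=two((373.1,215),(306,233.8));print(e,t,t-e)
```

```text
[0.59476081 0.01847272 0.28371101] [0.63072722 0.01957733 0.2540566 ] [ 0.03596641  0.00110461 -0.02965442]
```

Call:
send_rows:
  series: [-0.6, 0.1, 0, 0, 0, 0, 0, -1.6, 0.1, 1, 0, 0, 0, 0, -2.5, 0.1, 1.9, 0, 0, 0, 0, -3.4, 0.1, 2.8, 0, 0, 0, 0, -4.1, 0.1, 3.5, 0, 0, 0, 0, -4.8, 0.1, 4.2, 0, 0, 0, 0, -5.7, 0.1, 5.1, 0, 0, 0, 0, -6.7, 0.1, 6.1, 0, 0, 0, 0, -6.7, 0.1, 6.1, 0, 0, 0, 0, -6.7, 0.1, 6.1, 0, 0, 0, 0]

```text
clock: 21.45
tcp_pos: [0.6001, 0.0213, 0.225]
orientation: [-0.001, -0.01, 1.0, 0.0]
wrist_force: [0.2, 0.2, -0.4]
finger_gap: 0.0122
```

```bash
python3 chk.py c12
python3 - <<'E'
from h import *
# is the peg (green) visible inside the ring in the scene picture?  compare the eye's expected centre
S=camera_info("scene");im=read_camera("scene");hs=cv2.cvtColor(im,cv2.COLOR_BGR2HSV);k=cv2.inRange(hs,(45,90,50),(85,255,255))>0
s=get_state();E=s["tcp_pos"]-rot(s["orientation"]).as_matrix()[:,0]*.06
for n,f in [("toward tip",-.015),("centre",0),("toward root",.012)]:
    p=proj(S,E+np.array([f,0,-f]));x,y=p.round().astype(int);print(n,p.round(1),k[y-1:y+2,x-4:x+5].sum(0))
g=cv2.cvtColor(im,cv2.COLOR_BGR2GRAY)
x,y=proj(S,E).astype(int)
for r in range(y-9,y+10): print(r,"".join("G" if k[r,c] else ("#" if im[r,c].min()>140 else ".") for c in range(x-14,x+15)))
E
```

```text
21.45 [0.60012317 0.02133324 0.22495744] -178.80679687782046 [ 0.21596981  0.17827671 -0.35762923] 0.0121623395387865
pred eye [0.66011    0.02258267 0.22481871] [381.0954692  219.38581999] [308.27484279 249.87791945]
(341, 179) (268, 209)
toward tip [307.4 241.2] [3 3 3 3 3 3 0 0 0]
centre [308.3 249.2] [0 0 3 3 3 0 0 0 0]
toward root [309.  255.7] [2 2 2 3 3 3 3 3 3]
240 ........GGGGGGG..............
241 ........GGGGGGG..............
242 ........GGGGGGG..............
243 .........GGGGGGG.............
244 .........GGGGGGG.............
245 .........GGGGGG..............
246 ........###.GGG.#............
247 .......#....GGG.....#........
248 .......#....GGG.....##.......
249 .....##.....GGG.....##.......
250 .....##.....GGG.....##.......
251 ......#......GG.....#........
252 ......###....GGG...#.........
253 ......######..G.###....######
254 ........########......#######
255 ..............GGGGGGG.#######
256 .....####GGGGGGGGGGGG.#######
257 #########GGGGGGGGGGGGG.######
258 #########GGGGGGGGGGGGG.######
```

Threaded: green peg pixels run through the middle of the ring and the ring's near edge covers the peg. I'll release it and back off.

Call:
send_rows:
  series: [0, 0, 0, 0, 0, 0, 0.45, 0, 0, 0, 0, 0, 0, 0.45, 0, 0, 0, 0, 0, 0, 0.45, 0, 0, 0, 0, 0, 0, 0.45, 0, 0, 0, 0, 0, 0, 0.45, 0, 0, 0, 0, 0, 0, 0.45, 0, 0, 0, 0, 0, 0, 0.45, 0, 0, 0, 0, 0, 0, 0.45, 3, 0, 0, 0, 0, 0, 0.45, 6, 0, 0, 0, 0, 0, 0.45]

```text
clock: 22.43
tcp_pos: [0.5404, 0.02, 0.2252]
orientation: [-0.0, -0.011, 1.0, 0.0]
wrist_force: [-0.7, -0.1, 1.4]
finger_gap: 0.0383
```

Call:
send_rows:
  series: [4, 0, -1, 0, 0, 0, 0.45, 8, 0, -2, 0, 0, 0, 0.45, 8, 0, -2, 0, 0, 0, 0.45]

```text
clock: 22.68
tcp_pos: [0.4538, 0.0192, 0.2479]
orientation: [-0.001, -0.011, 1.0, 0.0]
wrist_force: [-0.9, 1.1, -0.5]
finger_gap: 0.0382
```

```bash
cat > hang.py <<'E'
from h import *
print(get_state()["clock"])
for cam in ["scene","side"]:
    ci=camera_info(cam);im=read_camera(cam);cv2.imwrite(f"pics/{cam}_last.png",im);hs=cv2.cvtColor(im,cv2.COLOR_BGR2HSV)
    for n,rng,y in [("red",[((0,130,60),(8,255,255)),((172,130,60),(180,255,255))],.2015),("yellow",[((18,120,60),(35,255,255))],.1112),("green",[((45,90,50),(85,255,255))],.021)]:
        k=sum(cv2.inRange(hs,*r) for r in rng);p=proj(ci,(.665,y,.10));x,yy=p.astype(int)
        v,u=np.nonzero(k[yy-14:yy+14,x-14:x+14]);print(cam,n,p.round(),len(u),(u.mean().round(1)+x-14,v.mean().round(1)+yy-14) if len(u) else None)
    for r in silhouettes(cam,"dial_grip")[:1]:
        v,u=np.nonzero(r["pixels"]);print("dial",cam,r["p"],r["box"],onz(ci,(u.mean(),v.mean()),.092))
E
python3 hang.py; python3 go.py [.48,-.345,.25] 107
```

```text
22.6833
scene red [374. 284.] 198 (np.float64(374.5), np.float64(282.8))
scene yellow [342. 287.] 213 (np.float64(341.8), np.float64(286.4))
scene green [309. 290.] 206 (np.float64(309.0), np.float64(289.6))
dial scene 0.77 [161.5, 260.1, 22.4, 18.3] [ 0.51620875 -0.34813831  0.092     ]
side red [349. 215.] 128 (np.float64(349.0), np.float64(212.4))
side yellow [363. 233.] 149 (np.float64(363.8), np.float64(231.3))
side green [378. 253.] 146 (np.float64(380.1), np.float64(250.7))
dial side 0.66 [358.8, 196.7, 15.2, 51.3] [0.6952013  0.14580491 0.092     ]
22.8833 [0.46128132 0.01831808 0.24663411] 181.19086561059433 0.03819956168508323
shift [ -1.12 -36.36  -0.33] turn 74.19086561059433
```

Call:
send_rows:
  series: [0, -4, 0, 0, 0, 7, 0.7, 0, -8, 0, 0, 0, 14, 0.7, 0, -12, 0, 0, 0, 21, 0.7, 0, -16, 0, 0, 0, 28, 0.7, -1, -20, 0, 0, 0, 35, 0.7, -2, -24, 0, 0, 0, 42, 1, -3, -28, 0, 0, 0, 49, 1, -4, -32, 0, 0, 0, 56, 1, -5, -35, 0, 0, 0, 63, 1, -5, -36.7, 0, 0, 0, 70, 1]

```text
clock: 23.72
tcp_pos: [0.52, -0.3522, 0.2437]
orientation: [0.0, 0.568, 0.823, -0.0]
wrist_force: [0.0, -0.4, 0.8]
finger_gap: 0.0853
```

Call:
send_rows:
  series: [0, 0, 0, 0, 0, 4, 1, 0, 0, 0, 0, 0, 4, 1, 0, 0, 0, 0, 0, 4, 1]

```text
clock: 23.97
tcp_pos: [0.5184, -0.348, 0.2448]
orientation: [-0.001, 0.593, 0.805, 0.0]
wrist_force: [-0.2, -0.1, 0.4]
finger_gap: 0.0855
```

Run:
```python
from h import *
s=get_state();m=rot(s["orientation"]).as_matrix();print(s["clock"],s["tcp_pos"],np.degrees(np.arctan2(m[1,0],m[0,0])))
np.save("ciw5.npy",camera_info("wrist"),allow_pickle=True)
im=read_camera("wrist");cv2.imwrite("pics/w13full.png",im)
cv2.imwrite("pics/w13.png",cv2.resize(im[60:360,150:480],None,fx=2,fy=2,interpolation=cv2.INTER_CUBIC))
```

```text
23.9667 [ 0.51842769 -0.34799419  0.24478021] 107.30024632821592
```

View pics/w13.png

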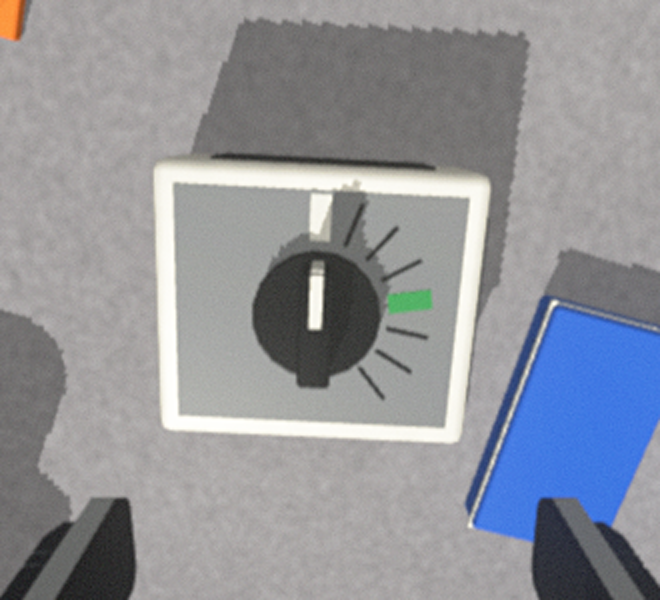

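Run:
```python
from h import *
W=np.load("ciw5.npy",allow_pickle=True).item()
f=lambda p:(150+p[0]/2,60+p[1]/2)
c=onz(W,f((315.5,314)),.087);a=onz(W,f((318,264)),.113);b=onz(W,f((315,328)),.113);e=onz(W,f((313,380)),.108)
an=lambda q:np.degrees(np.arctan2(q[1],q[0]))
w=onz(W,f((320.5,215)),.075)-c;g=onz(W,f((410,301)),.075)-c
print("centre",c,"line",an(a-b),an(a-c),an(a-e),"white",an(w),"green",an(g),an(w)-an(g))
s=get_state();m=rot(s["orientation"]).as_matrix();print(s["tcp_pos"],"shift",(m.T@(c-s["tcp_pos"])*100))
```

```text
centre [ 0.51017241 -0.34560151  0.087     ] line 104.2565603631253 103.37862447053799 104.39228496501052 white 104.25659424148955 green 21.46596260816926 82.79063163332029
[ 0.51839051 -0.34743163  0.2453072 ] shift [ 0.40235055 -0.72270667 15.83149925]
```

The dryer was knocked to about (0.510,-0.346). The pointer is still on white and the green mark shows at (410,301). I'll grip the dial next.

Call:
send_rows:
  series: [0.4, -0.7, 4, 0, 0, 3, 1, 0.4, -0.7, 8, 0, 0, 3, 1, 0.4, -0.7, 12, 0, 0, 3, 1, 0.4, -0.7, 14.6, 0, 0, 3, 1, 0.4, -0.7, 14.6, 0, 0, 3, 1, 0.4, -0.7, 14.6, 0, 0, 3, 0, 0.4, -0.7, 14.6, 0, 0, 3, 0, 0.4, -0.7, 14.6, 0, 0, 3, 0, 0.4, -0.7, 14.6, 0, 0, 3, 0, 0.4, -0.7, 14.6, 0, 0, 3, 0]
  newtons: 30

```text
clock: 24.85
tcp_pos: [0.5111, -0.3465, 0.1024]
orientation: [0.002, 0.614, 0.789, -0.0]
wrist_force: [-0.8, 0.4, -0.4]
finger_gap: 0.0257
```

Call:
send_rows:
  series: [0, 0, 0, 0, 0, 0, 0, 0, 0, 0, 0, 0, 0, 0, 0, 0, 0, 0, 0, 0, 0]

```text
clock: 25.1
tcp_pos: [0.5098, -0.3466, 0.102]
orientation: [0.001, 0.614, 0.789, -0.001]
wrist_force: [-2.9, -0.1, 6.3]
finger_gap: 0.0131
```

Run:
```python
from h import *
s=get_state();m=rot(s["orientation"]).as_matrix();print(s["wrist_force"],s["ft_torque"],np.degrees(np.arctan2(m[1,0],m[0,0])),s["tcp_pos"],s["joint_pos"].round(2))
```

```text
[-2.89590652 -0.12197093  6.28819499] [-0.09404813  0.69840944 -0.02362384] 104.1759884737229 [ 0.50978586 -0.34656179  0.10197082] [-0.73  0.46 -0.07  1.05 -0.    0.6 ]
```

Tool yaw is 104.2° with near-zero torque, so I'll turn 80° clockwise.

Call:
send_rows:
  series: [0, 0, 0, 0, 0, 7, 0, 0, 0, 0, 0, 0, 14, 0, 0, 0, 0, 0, 0, 21, 0, 0, 0, 0, 0, 0, 28, 0, 0, 0, 0, 0, 0, 35, 0, 0, 0, 0, 0, 0, 42, 0, 0, 0, 0, 0, 0, 49, 0, 0, 0, 0, 0, 0, 56, 0, 0, 0, 0, 0, 0, 63, 0, 0, 0, 0, 0, 0, 70, 0]

```text
clock: 25.93
tcp_pos: [0.5102, -0.3468, 0.102]
orientation: [0.001, 0.957, 0.291, 0.0]
wrist_force: [-2.1, 0.0, 4.2]
finger_gap: 0.0125
```

Call:
send_rows:
  series: [0, 0, 0, 0, 0, 6, 0, 0, 0, 0, 0, 0, 10.2, 0, 0, 0, 0, 0, 0, 10.2, 0, 0, 0, 0, 0, 0, 10.2, 0]

```text
clock: 26.27
tcp_pos: [0.5103, -0.3469, 0.102]
orientation: [0.001, 0.978, 0.208, 0.0]
wrist_force: [-2.4, -0.6, 5.9]
finger_gap: 0.0132
```

Run:
```python
from h import *
s=get_state();m=rot(s["orientation"]).as_matrix();print(s["wrist_force"],s["ft_torque"],np.degrees(np.arctan2(m[1,0],m[0,0])),s["tcp_pos"],s["finger_gap"])
```

```text
[-2.3627029  -0.61798972  5.85501544] [-0.24929874  0.44452296 -0.02302106] 24.03761760974829 [ 0.51030772 -0.34687773  0.10197729] 0.013187155233346196
```

Call:
send_rows:
  series: [0, 0, 0, 0, 0, 0, 1, 0, 0, 0, 0, 0, 0, 1, 0, 0, 0, 0, 0, 0, 1, 0, 0, 0, 0, 0, 0, 1, 0, 0, -4, 0, 0, 0, 1, 0, 0, -8, 0, 0, 0, 1, 0, 0, -12, 0, 0, 0, 1, 0, 0, -15, 0, 0, 0, 1, 0, 0, -15, 0, 0, 0, 1, 0, 0, -15, 0, 0, 0, 1]

```text
clock: 27.1
tcp_pos: [0.5112, -0.3465, 0.2527]
orientation: [0.002, 0.978, 0.208, 0.002]
wrist_force: [0.1, -0.9, -0.7]
finger_gap: 0.0855
```

```bash
python3 hang.py
python3 - <<'E'
from h import *
s=get_state();m=rot(s["orientation"]).as_matrix();print(s["clock"],s["tcp_pos"],np.degrees(np.arctan2(m[1,0],m[0,0])))
np.save("ciw6.npy",camera_info("wrist"),allow_pickle=True)
im=read_camera("wrist");cv2.imwrite("pics/w14full.png",im)
a=cv2.resize(im[100:320,180:440],None,fx=1.5,fy=1.5,interpolation=cv2.INTER_CUBIC)
b=cv2.resize(cv2.imread("pics/scene_last.png")[220:350,250:405],None,fx=2.5,fy=2.5,interpolation=cv2.INTER_CUBIC)
c=np.zeros((330,800,3),np.uint8);c[:a.shape[0],:a.shape[1]]=a;c[:b.shape[0],400:400+b.shape[1]]=b
cv2.imwrite("pics/w14.png",c)
E
```

```text
27.1
scene red [374. 284.] 194 (np.float64(374.5), np.float64(283.0))
scene yellow [342. 287.] 212 (np.float64(341.8), np.float64(286.4))
scene green [309. 290.] 206 (np.float64(309.0), np.float64(289.6))
dial scene 0.62 [164.4, 261.5, 20.8, 19.3] [ 0.51968767 -0.34619233  0.092     ]
side red [349. 215.] 130 (np.float64(349.0), np.float64(212.3))
side yellow [363. 233.] 148 (np.float64(363.8), np.float64(231.4))
side green [378. 253.] 147 (np.float64(380.1), np.float64(250.7))
dial side 0.75 [390.5, 378.3, 27.2, 27.0] [ 0.50957385 -0.35150423  0.092     ]
27.3 [ 0.50936721 -0.3449816   0.24831361] 24.007152262024114
```

View pics/w14.png

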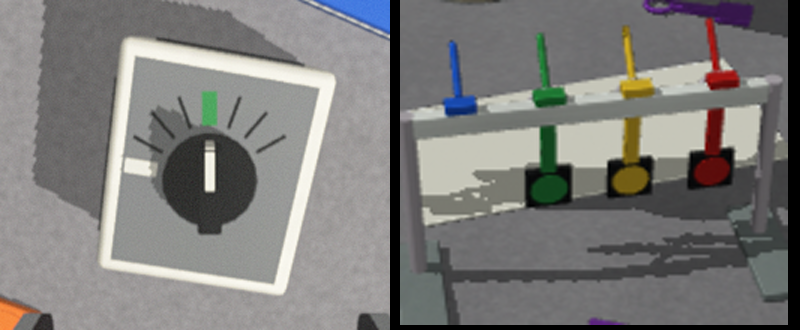

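The pointer at (210,165) lines up with the green mark at (210,108), and green, yellow and red each hang on their own peg. I'll hand in.

```bash
python3 -c "
from workcell import *
print(hand_in())"
```

```text
the job is handed in; nothing more can be done
None
```

The job is done and handed in at about 27 s on the robot's clock.

- **Dial to off:** I turned it back to its stop, and a close view showed the pointer on the white mark.
- **Paddles:** I hung the yellow, red and green paddles on their own pegs. No loose blue paddle showed in any picture.
- **Dial to green:** The dryer had been knocked about 3 cm before this step, so I measured it again and turned the dial 80° clockwise.

**Last checks:** The pointer lines up with the green mark. In both outside cameras all three paddles hang still, at the same spots before and after the dial was turned. The gripper is open above the dryer and touching nothing.

**Disagreements:** The angle I measured between the white and green marks was about 83°, while the given value is 80.2°. I turned by the given value, and the picture confirmed it. One early dial detection from the side camera was false, so I ignored it.

**Bystanders:** I never moved near the bottle, the slide box or the jar, but I did not measure them again at the end.

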